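Slide the tube rack home and hold the spring-loaded reader arm at its stop

ROBOT

A 6-joint arm with a two-finger parallel gripper is mounted at the origin on the work surface. World frame = base frame: x ahead of the robot, y to its left, z up, the work surface at z = 0. Lengths are in mm, angles in rad, forces in N, time in s.
With the tool pointing down it reaches from about 350 to 800 mm from the base axis. Payload 7.3 kg.
Tool frame: the origin (TCP) lies midway between the tips of the shut fingers; the grasp point (between the pads) lies 19 mm behind it (tcp_to_grasp is the distance from the TCP to the grasp point, in mm); z points along the fingers, x is the direction in which the jaws open and shut, and the axes are right-handed (so a half turn about z gives the same grasp; the last joint's range is limited). The gripper opens to 85 mm and grips with 20 to 120 N. Pads are 22 mm wide; open, the fingers measure 114 mm over their backs; the gripper's body (76 mm by 85 mm) begins 54 mm behind the grasp point. The pads swing forward as they close: fully open they stand 13 mm farther back than shut.
Start: joints at [-1.453, 0.342, 1.524, -0, 1.275, -0.146], TCP at [136.916, -506.853, 209.822] pointing down, gripper open.
Joint ranges: [-2.53, 2.53], [-0.77, 2.02], [0.04, 2.7], [-1, 4.14], [0.28, 2.66], [-3.11, 3.11]. Speed limits (rad/s): [2.57, 2.57, 3.14, 3.14, 3.14, 3.14].

INTERFACE

Orientations are given as a rotation vector (axis times angle).
In Python, from cell import observe, grab_frame, sign_off, tcp_to_grasp gives the robot as it stands.
- The arm moves only by the shell command python3 -m jog 'ROWS' [FORCE]. ROWS is JSON, a list of rows, each a list of 5 numbers: the finger opening in mm, from 0 to 85.4, then the shift along the tool's x, y, z in mm, then the turn about the tool's z in rad. In form: [[gripper, x, y, z, spin], ...]. A call has exactly 5 rows; each row shifts and turns the commanded pose from where the row before left it, along the tool's axes as they then stand; what a row does not reach is not made up. A row lasts 1/10 s, in which the tool goes at most 50 mm and 8.59 degrees, less where a joint would pass 70% of its speed; a pose out of reach is approached as far as the arm can. A call with a gripper value outside its range is refused whole. The fingers move at their own pace and stop on an object; FORCE is the grip in N (left out, the last holds). Time passes only in rows, so rows that do not move let the fingers close, or fill a call up. It gives the time, the measured TCP pose, the force and the opening at its end, in the units of the state.
- observe(): the state, without advancing time (a new reading comes with each control period).
- grab_frame(name): name is "side" or "top"; returns a dict with "img" (384x512x3 uint8, red, green, blue), "fx", "fy", "cx", "cy" (pixels), "rvec" (rotation vector, rad) and "tvec" (3), from world to camera coordinates, as OpenCV has them. Camera axes: x right, y down, z forward; pixel columns grow to the right and rows downward; lengths in mm; the calibration is good to about 2 mm. A picture is of the moment at which its call begins. There is no depth.
- sign_off(): hands the job in, once; it reports no verdict.
The state is a dict: "clock": time; "joint_positions": joint angles; "qd": joint speeds; "joint_efforts": joint torques, N m; "eef_pos": TCP position; "orientation": TCP orientation; "ft_force": force on the tool from outside, world axes, zero at the start; "wrist_torque": the same for the moment, N m; "finger_gap": opening from 0.0 (shut) to 1.0 (fully open).
Only numpy, scipy, OpenCV 4.12 (cv2) and the standard library are available. Lean on these libraries where they do the work, as an engineer would, in place of code of your own. Each camera call takes 0.05 s, during which the arm holds its last target.

TASK

Slide the white rack of capped tubes along the counter, without lifting or tipping it, into the corner of the code-reading stand until it sits square and fully home against both metal fences. Then swing the stand's spring-loaded reader arm by its upright pin forward over the tubes as far as its stop, and finish while still holding it there against the spring, because it reads only while held and flies back if let go. Leave everything else on the counter where it stands.

Things in the scene. Friction and masses are not known exactly. Their poses are not given: they have to be found in the camera images.
- stand: Code-reading stand, fixed. Origin: on the counter at the centre of the rack's home place, a flat 88 x 112 mm rectangle; a rack sitting home has its origin here, axes parallel. +x points to the back fence, +y to the left fence; the -x and -y sides are open. Behind the back fence a 14 mm high grey foot (to x = 125 mm) carries the round grey pivot body, 40 mm thick, at x = 85, y = 0
- back_fence (a point): Top of the back fence's inner face, x = 44, y = 0, z = 18 mm in the stand's frame. Aluminium bar 8 mm thick, 18 mm high, from y = -54 to +64 mm
- left_fence (a point): Top of the left fence's inner face, x = 0, y = 56, z = 18 mm in the stand's frame. Aluminium bar 8 mm thick, 18 mm high, from x = -48 to +44 mm
- stop_pin (a point): Upright dark pin, 10 mm thick, that marks the stop of the reader arm, at x = 49, y = -14.5 mm in the stand's frame; this is its top, 110 mm above the counter. It stands on a steel plate on the pivot body (z 84 to 90 mm; x 40 to 102, y -30 to +20 mm)
- pivot_axis (a point): Point on the vertical hinge axis of the reader arm (x = 85, y = 0 in the stand's frame), 133 mm above the counter, level with grip_pin; the hub itself ends at 116 mm
- grip_pin (a point): Middle of the free part of the upright round steel pin at the outer end of the reader arm, 140 mm from the hinge axis. Pin 14 mm in diameter, from 108 to 158 mm above the counter (this point 133 mm). It travels with the arm on a circle about pivot_axis
- reader_arm (a joint): Angle of the arm about pivot_axis, rad, counter-clockwise from above. 0: at rest, pointing to the stand's left (1.35 rad short of the stand's -x). 1.35: at its stop, along the stand's -x, over the rack. A spring drives it back to 0: at the pin 2 N at rest, 5 N at the stop. Bar 19 mm wide, 96 to 108 mm above the counter; reader head under it (44 x 36 mm, down to 76 mm), 85 mm from the axis
- rack: Loose white rack, 88 mm along x, 112 mm along y, 40 mm high, flat upright sides, with 12 capped tubes (within 68 x 91 mm, to 66 mm above the counter), one piece of 0.2 to 0.45 kg. Origin: centre of its underside. It starts to the right (-y) and in front (-x) of its home place, turned up to 0.25 rad against the stand
- bottle: Bystander: amber bottle 64 mm in diameter, 150 mm high; origin under its centre
- tip_box: Bystander: pipette-tip box 87 x 122 x 70 mm; origin under its centre
- beaker: Bystander: glass cup 68 mm wide at the rim, 85 mm high; origin under its centre
- dishes: Bystander: stack of three clear flat dishes, 68 mm in diameter, 42 mm high, in front of the stand's left fence; origin under its centre
- pot: Bystander: white screw pot 44 mm in diameter, 55 mm high, to the right of the stand's pivot body; origin under its centre
- timer: Bystander: flat white timer 70 x 70 x 22 mm at the far right of the counter; origin under its centre
- pipette: Bystander: hand pipette lying along its y, 232 mm long (y from -112 to +120 mm), up to 40 mm wide, 24 mm high, behind the stand; origin on the counter under it

How it is judged (in metres and radians):
On the way, in this order (a step that is already met when the one before it is completed fails the run):
1. the rack sits home in the corner of the stand (horizontal distance between rack and stand below 0.01 m and angle between the x axis of rack and the x axis of stand, either way round below 0.1 rad and height (world z) of rack below 0.006 m and angle between rack's own z axis and vertical below 0.08 rad), for 0.2 s.
2. the reader arm is held at its stop (value of joint reader_arm above 1.28 rad), for 0.5 s.
At the end, for the whole second after the job is handed in: the rack stands flat on the counter within 10 mm of its home place and within 0.10 rad of square to the stand; the reader arm is still, at 1.28 rad or more (its stop is 1.35), and the robot is pressing on it with more than 1 N (all of step 1 and value of joint reader_arm above 1.28 rad and velocity of joint reader_arm between -0.1 and 0.1 rad/s and contact force between any of the fingers, the arm and stand above 1 N); the arm keeps its last pose, push and grip.
It fails at once if the rack is lifted more than 15 mm or tipped more than 0.25 rad (height (world z) of rack above 0.015 m or angle between rack's own z axis and vertical above 0.25 rad).
It fails at once if a bystander is moved more than 30 mm or tipped (distance of any of bottle, tip_box, beaker, dishes, pot, timer, pipette from where it was at the start of the episode above 0.03 m or angle between any of bottle, tip_box, beaker, dishes, pot, timer, pipette's own z axis and vertical above 0.5 rad).
It also fails if it takes over 72 s, if anything falls off the work surface, if the arm or the gripper's body presses on something with over 40 N, if the wrist force passes 120 N, or if a joint passes its speed limit or range.

## Working session

There is one attempt and no reset: what is moved stays moved. The work goes in short steps, Python scripts to look and compute and a shell command to move; the robot and the scene stay as the last step left them, time stands still between calls to the robot, and variables do not carry over. Pictures are saved under pics/ and viewed, and the job is handed in when it is done.

```bash
ls; mkdir -p pics
python3 - <<'E'
from cell import observe, grab_frame, tcp_to_grasp
import cv2,json
print(observe(), tcp_to_grasp)
for n in("side","top"):
    f=grab_frame(n); cv2.imwrite(f"pics/{n}0.png",cv2.resize(f["img"][:,:,::-1],(800,600),interpolation=cv2.INTER_CUBIC))
    print({k:v for k,v in f.items() if k!="img"})
E
```

```text
pics
{'clock': 0.0, 'joint_positions': array([-1.45299611e+00,  3.42735287e-01,  1.52506861e+00, -5.56438371e-06,
        1.27541811e+00, -1.45968644e-01]), 'qd': array([-0.00117817,  0.00025024,  0.00047027,  0.00046433, -0.00066839,
        0.00022313]), 'joint_efforts': array([ 4.99702219e-04, -4.33674324e+01, -2.46006793e+01, -1.57031682e-04,
        7.78641785e-03, -1.59358120e-05]), 'eef_pos': array([ 136.85883769, -506.36573157,  209.10147833]), 'orientation': array([-2.49335167e+00,  1.90931481e+00,  1.78941989e-03]), 'ft_force': array([0.90477862, 0.30465977, 0.09352672]), 'wrist_torque': array([0.0094079 , 0.04003991, 0.00341284]), 'finger_gap': 1.0001303422678678} 18.700000000000003
{'fx': 438.50534605605316, 'fy': 438.50534605605316, 'cx': 255.50916697538491, 'cy': 188.42549229658147, 'rvec': array([ 0.61798044, -2.69641948,  1.11607353]), 'tvec': array([ 505.5486327 ,  248.57383245, 1110.36044847])}
{'fx': 457.9850203022859, 'fy': 457.9850203022859, 'cx': 260.51933740941655, 'cy': 194.05907398273564, 'rvec': array([ 2.1561589 , -2.15692939,  0.1000794 ]), 'tvec': array([  -5.70994919,  581.10138064, 1482.64686005])}
```

View pics/side0.png

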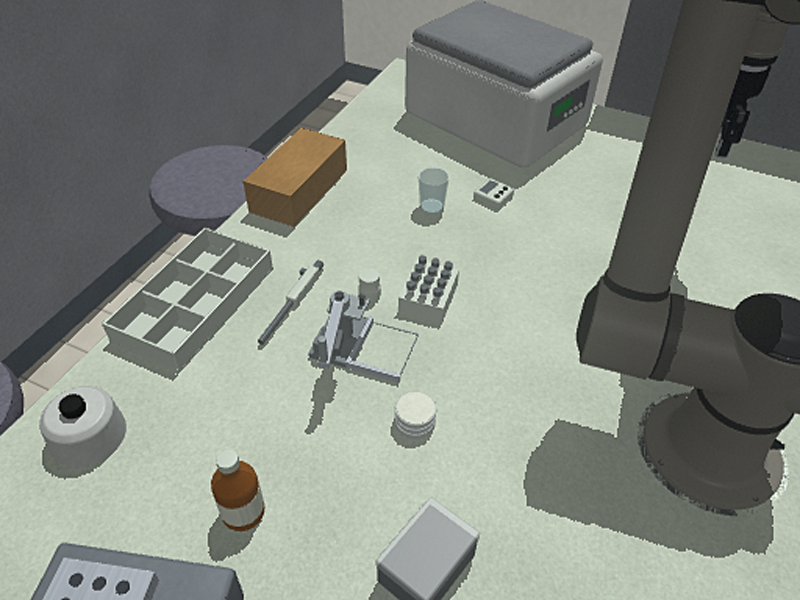

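View pics/top0.png

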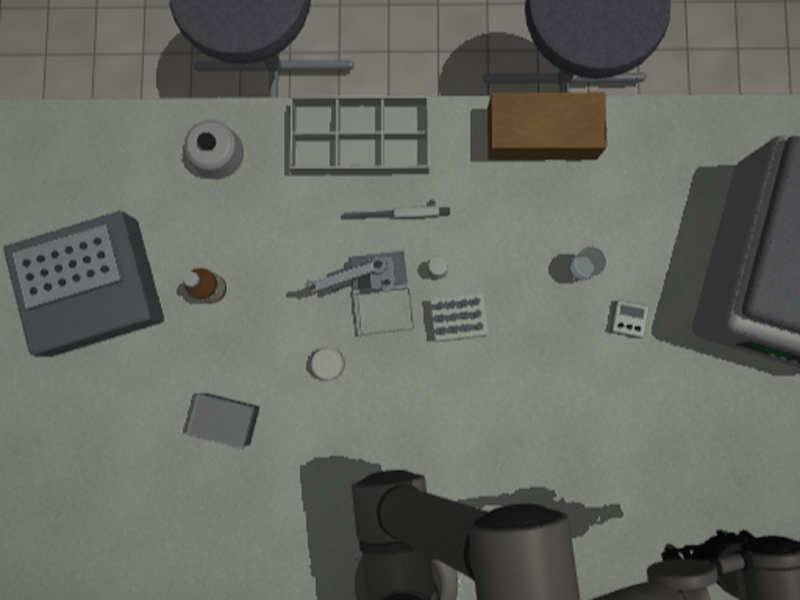

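The side view shows the stand at about (360,345), the rack at (430,290), the dishes at (415,415) and the pot at (370,285). In the top view the home outline is at (383,312) and the rack at (458,317). I'll zoom in to measure.

Run:
```python
from cell import grab_frame
import cv2,numpy as np
for n,(x0,y0,w,h) in dict(side=(190,150,120,100),top=(170,150,150,100)).items():
    f=grab_frame(n); c=f["img"][y0:y0+h,x0:x0+w,::-1]; s=800//w
    c=cv2.resize(c,None,fx=s,fy=s,interpolation=cv2.INTER_CUBIC)
    for i in range(0,w,10): cv2.putText(c,str(x0+i),(i*s,8),0,.3,(0,0,255)); cv2.line(c,(i*s,0),(i*s,600),(0,0,255) ,1) if i%20==0 else 0
    for i in range(0,h,10): cv2.putText(c,str(y0+i),(0,i*s+4),0,.3,(0,0,255)); cv2.line(c,(0,i*s),(800,i*s),(0,0,255),1) if i%20==0 else 0
    cv2.imwrite(f"pics/{n}z.png",c)
```

```text
(no output)
```

View pics/sidez.png

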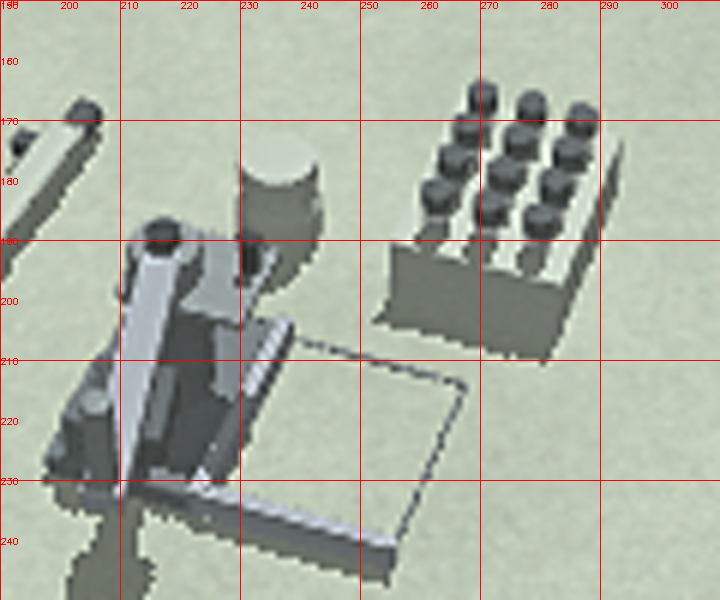

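View pics/topz.png

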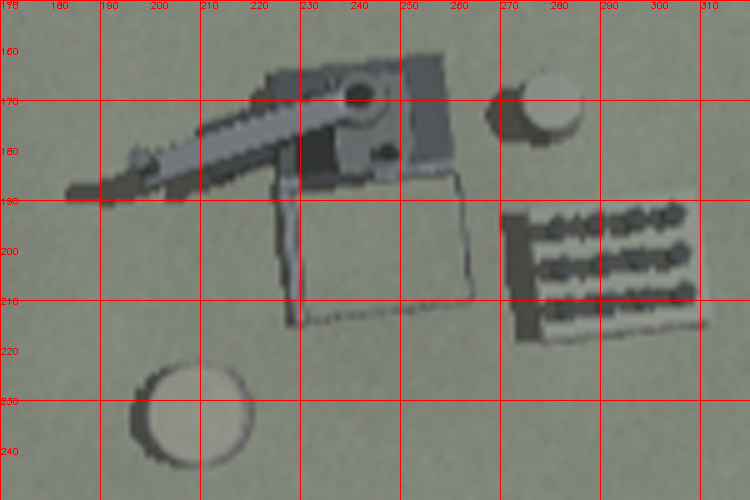

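```bash
cat > h.py <<'E'
import numpy as np,cv2
from scipy.optimize import least_squares
from cell import grab_frame
C={n:grab_frame(n) for n in("side","top")}
def proj(n,P):
    f=C[n];K=np.array([[f["fx"],0,f["cx"]],[0,f["fy"],f["cy"]],[0,0,1]])
    return cv2.projectPoints(np.atleast_2d(np.asarray(P,float)),f["rvec"],f["tvec"],K,None)[0][:,0]
def T(p,P):
    P=np.atleast_2d(np.asarray(P,float));c,s=np.cos(p[2]),np.sin(p[2])
    return np.c_[p[0]+c*P[:,0]-s*P[:,1],p[1]+s*P[:,0]+c*P[:,1],P[:,2]]
def fit(obs,x0):  # obs: list (cam,pt,px)
    def r(p): return np.concatenate([proj(n,T(p,P))[0]-px for n,P,px in obs])
    s=least_squares(r,x0,loss="soft_l1",x_scale=[10,10,.1]);return s.x,r(s.x).reshape(-1,2).round(1)
def px(z,s,o): return (np.array(z)+.5)/s-.5+np.array(o)
E
cat > m.py <<'E'
from h import *
S=lambda a,b:px((a,b),6,(190,150)); U=lambda a,b:px((a,b),5,(170,150))
st=[("side",(-44,-56,0),S(465,385)),("side",(-48,56,18),S(397,538)),("side",(-48,64,0),S(388,585)),("side",(85,0,116),S(162,232)),("side",(49,-14.5,110),S(251,240)),
("top",(-44,-56,0),U(472,299)),("top",(-48,56,18),U(303,325)),("top",(-48,64,18),U(287,325)),("top",(85,0,116),U(358,97)),("top",(49,-14.5,110),U(388,152))]
p,r=fit(st,[500,0,0]);print("stand",p,r.tolist())
rk=[("side",(44,56,40),S(391,243)),("side",(-44,56,40),S(565,285)),("side",(-44,56,0),S(545,362)),("side",(-44,-56,40),S(622,142)),
("top",(-44,-56,40),U(707,320)),("top",(44,-56,40),U(693,195)),("top",(-44,56,40),U(540,340)),("top",(44,56,40),U(527,205))]
q,r=fit(rk,[500,-100,0]);print("rack",q,r.tolist())
c,s=np.cos(p[2]),np.sin(p[2]);d=q[:2]-p[:2];print("rack in stand",c*d[0]+s*d[1],-s*d[0]+c*d[1],q[2]-p[2])
for n,z,o in [("dishes",42,[("top",U(199,415))]),("pot",55,[("top",U(552,100)),("side",S(278,157))])]:
    f=least_squares(lambda v:np.concatenate([proj(k,(v[0],v[1],z))[0]-w for k,w in o]),[500,0]);print(n,f.x,f.fun)
for g in [133]:
    a=p[2]+np.pi-1.35
    print("grip rest",T(p,[85+140*np.cos(np.pi-1.35),140*np.sin(np.pi-1.35),158]), proj("top",T(p,[85+140*np.cos(np.pi-1.35),140*np.sin(np.pi-1.35),158])))
print("grip stop",T(p,[-55,0,133]))
E
python3 m.py
```

```text
stand [5.67325949e+02 4.62435874e+01 1.03491502e-01] [[0.1, 0.1], [-0.1, -0.4], [0.3, -1.9], [0.1, -0.7], [-0.3, -0.7], [-0.9, 1.0], [-0.6, 0.1], [0.2, 0.3], [-0.5, -0.2], [-0.7, -0.2]]
rack [ 5.51298029e+02 -1.11009852e+02  9.38720597e-02] [[-0.6, -0.6], [-1.1, 0.1], [1.5, -3.4], [0.5, -0.8], [-0.0, 0.9], [-0.1, -0.7], [-0.8, 0.1], [-0.8, 0.5]]
rack in stand -32.187522741353945 -154.75626621580537 -0.009619442143032314
dishes [453.75795819 160.564012  ] [ 0.00000000e+00 -2.84217094e-14]
pot [658.47583478 -68.43744551] [-0.49204911  0.1661031   0.06597779 -0.67991927]
grip rest [[607.26242552 187.72757489 158.        ]] [[196.26875678 181.06461509]]
grip stop [[512.62022508  40.56171009 133.        ]]
```

```bash
cat > go.py <<'E'
import sys,numpy as np
from scipy.spatial.transform import Rotation as R
from cell import observe
P=np.array([567.3,46.2]);W=0.1035
# args: stand x, y, z, yaw of tool x rel. stand  -> shift in tool axes (after spin)
o=observe();M=R.from_rotvec(o["orientation"]).as_matrix();psi=np.arctan2(M[1,0],M[0,0])
c,s=np.cos(W),np.sin(W);S=np.array([[c,-s],[s,c]])
print("t",round(o["clock"],2),"tcp world",o["eef_pos"].round(1),"stand",(S.T@(o["eef_pos"][:2]-P)).round(1),"yaw rel",round(psi-W,3),"gap",round(o["finger_gap"],3),"F(stand)",(S.T@o["ft_force"][:2]).round(1),o["ft_force"][2].round(1),"tilt",(M[:,2]).round(3),"q",o["joint_positions"].round(2))
if len(sys.argv)>4:
    x,y,z,t=map(float,sys.argv[1:5]);t+=W
    spin=-(t-psi);spin=(spin+np.pi)%(2*np.pi)-np.pi
    X=np.array([np.cos(t),np.sin(t),0]);Y=np.array([np.sin(t),-np.cos(t),0])
    d=np.r_[S@[x,y]+P,z]-o["eef_pos"]
    x0=np.array([np.cos(psi),np.sin(psi),0]);y0=np.array([np.sin(psi),-np.cos(psi),0])
    print("spin",spin.round(3),"| shift after spin",[round(float(v),1) for v in(d@X,d@Y,-d[2])],"| before spin",[round(float(v),1) for v in(d@x0,d@y0,-d[2])])
E
python3 go.py -32 -250 150 0
```

```text
t 0.3 tcp world [ 136.9 -506.7  209.6] stand [-485.2 -505.5] yaw rel -1.411 gap 1.003 F(stand) [0.3 0.7] 0.1 tilt [-0.  0. -1.] q [-1.45  0.34  1.52  0.    1.28 -0.15]
spin -1.411 | shift after spin [453.2, -255.5, 59.6] | before spin [-179.9, -488.2, 59.6]
```

```bash
python3 -m jog '[[60,-12,-32,0,0],[60,-12,-32,0,0],[60,-12,-32,0,0],[60,-12,-32,0,0],[60,-12,-32,0,0]]' 20 && python3 -m jog '[[60,-12,-32,0,0],[60,-12,-32,0,0],[60,-12,-32,0,0],[60,-12,-32,0,0],[60,-12,-32,0,0]]' && python3 -m jog '[[60,-12,-32,0,0],[60,-12,-32,0,0],[60,-12,-32,0,0],[60,-12,-32,0,0],[60,-12,-32,0,0]]' && python3 -m jog '[[60,0,0,0,-0.14],[60,0,0,0,-0.14],[60,0,0,0,-0.14],[60,0,0,0,-0.14],[60,0,0,0,-0.14]]' && python3 -m jog '[[60,0,0,0,-0.14],[60,0,0,0,-0.14],[60,0,0,0,-0.14],[60,0,0,0,-0.14],[60,0,0,0,-0.14]]' ; python3 go.py -32 -250 100 0
```

```text
clock: 0.8
eef_pos: [276.7, -406.3, 209.8]
orientation: [2.494, -1.91, 0.0]
ft_force: [-0.4, 0.4, 0.1]
finger_gap: 0.702
clock: 1.3
eef_pos: [415.6, -306.6, 209.8]
orientation: [2.494, -1.91, 0.0]
ft_force: [0.4, 0.3, -0.9]
finger_gap: 0.697
clock: 1.8
eef_pos: [554.4, -206.9, 209.7]
orientation: [2.494, -1.91, -0.0]
ft_force: [-0.1, -0.3, 0.5]
finger_gap: 0.705
clock: 2.3
eef_pos: [553.3, -207.8, 209.6]
orientation: [3.001, -0.93, -0.001]
ft_force: [0.1, -0.2, 0.6]
finger_gap: 0.702
clock: 2.8
eef_pos: [553.3, -207.9, 209.7]
orientation: [-3.138, -0.155, 0.0]
ft_force: [0.3, -0.5, -0.4]
finger_gap: 0.704
t 2.8 tcp world [ 553.3 -207.9  209.7] stand [ -40.2 -251.3] yaw rel -0.005 gap 0.704 F(stand) [ 0.2 -0.5] -0.4 tilt [-0.  0. -1.] q [-0.49  0.46  1.33 -0.    1.34 -0.59]
spin -0.005 | shift after spin [8.2, -1.3, 109.7] | before spin [8.2, -1.3, 109.7]
```

```bash
python3 -m jog '[[60,8,0,40,0],[60,0,0,40,0],[60,0,0,40,0],[60,0,0,40,0],[60,0,0,38,0]]' 20
python3 - <<'E'
from cell import grab_frame
import cv2
a=grab_frame("side")["img"][120:270,150:350,::-1];b=grab_frame("top")["img"][130:280,190:390,::-1]
cv2.imwrite("pics/d1.png",cv2.resize(cv2.hconcat([a,b]),(800,300),interpolation=cv2.INTER_CUBIC))
E
python3 go.py -32 -220 10 0
```

```text
clock: 3.3
eef_pos: [561.1, -207.0, 10.1]
orientation: [-3.138, -0.146, 0.0]
ft_force: [0.3, -0.3, 0.2]
finger_gap: 0.7
t 3.4 tcp world [ 557.7 -205.3    6.6] stand [ -35.6 -249.2] yaw rel -0.011 gap 0.702 F(stand) [-0.2  0.3] -0.5 tilt [-0.01   0.005 -1.   ] q [-0.48  0.69  1.54 -0.    0.92 -0.57]
spin -0.011 | shift after spin [3.6, -29.2, -3.4] | before spin [3.3, -29.2, -3.4]
```

View pics/d1.png

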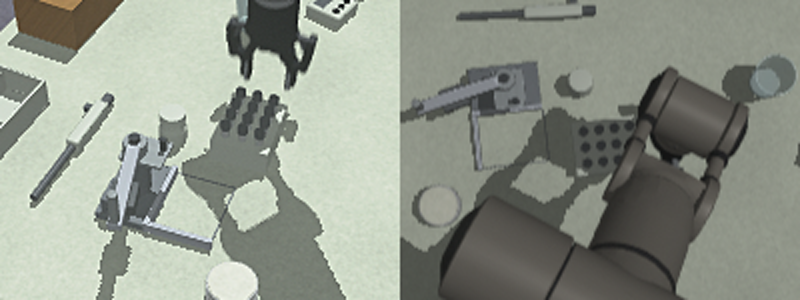

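The picture shows the open fingers just to the right of the rack, at about (268,70) in the left half, with nothing touched. Starting the push towards +y.

```bash
python3 -m jog '[[60,0,-5,0,-0.005],[60,0,-5,0,0],[60,0,-5,0,0],[60,0,-5,0,0],[60,0,-5,0,0]]' && python3 -m jog '[[60,0,-5,0,0],[60,0,-5,0,0],[60,0,-5,0,0],[60,0,-5,0,0],[60,0,-5,0,0]]' && python3 -m jog '[[60,0,-5,0,0],[60,0,-5,0,0],[60,0,-5,0,0],[60,0,-5,0,0],[60,0,-5,0,0]]' && python3 -m jog '[[60,0,-5,0,0],[60,0,-5,0,0],[60,0,-5,0,0],[60,0,-5,0,0],[60,0,-5,0,0]]'
python3 - <<'E'
from cell import grab_frame
import cv2
a=grab_frame("side")["img"][120:270,150:350,::-1];b=grab_frame("top")["img"][130:280,190:390,::-1]
cv2.imwrite("pics/d2.png",cv2.resize(cv2.hconcat([a,b]),(800,300),interpolation=cv2.INTER_CUBIC))
E
python3 go.py -32 -220 10 0
```

```text
clock: 3.9
eef_pos: [559.4, -181.9, 12.9]
orientation: [3.137, 0.154, 0.002]
ft_force: [0.7, 0.3, 1.4]
finger_gap: 0.703
clock: 4.4
eef_pos: [556.8, -157.5, 12.1]
orientation: [3.137, 0.154, 0.001]
ft_force: [-0.7, -3.3, 3.8]
finger_gap: 0.702
clock: 4.9
eef_pos: [554.2, -132.4, 12.0]
orientation: [3.137, 0.154, 0.001]
ft_force: [1.1, -4.3, 5.0]
finger_gap: 0.707
clock: 5.4
eef_pos: [551.7, -107.5, 12.0]
orientation: [3.137, 0.154, 0.001]
ft_force: [0.2, -4.1, 4.6]
finger_gap: 0.704
t 5.5 tcp world [ 551.6 -106.8   12. ] stand [ -31.4 -150.5] yaw rel -0.005 gap 0.7 F(stand) [ 0.5 -1.2] 6.0 tilt [ 0.  0. -1.] q [-0.33  0.63  1.65  0.    0.86 -0.43]
spin -0.005 | shift after spin [-0.6, 69.5, 2.0] | before spin [-0.2, 69.5, 2.0]
```

View pics/d2.png

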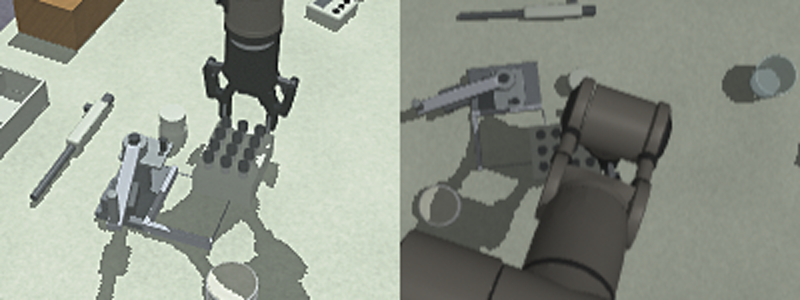

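The rack at about (230,165) in the left half is sliding straight and flat ahead of both fingers. Continuing.

```bash
python3 -m jog '[[60,0,-5,0,0],[60,0,-5,0,0],[60,0,-5,0,0],[60,0,-5,0,0],[60,0,-5,0,0]]' && python3 -m jog '[[60,0,-5,0,0],[60,0,-5,0,0],[60,0,-5,0,0],[60,0,-5,0,0],[60,0,-5,0,0]]' && python3 -m jog '[[60,0,-5,0,0],[60,0,-4,0,0],[60,0,-4,0,0],[60,0,-2,0,0],[60,0,0,0,0]]'
python3 - <<'E'
from cell import grab_frame
import cv2
a=grab_frame("side")["img"][150:250,190:310,::-1]
cv2.imwrite("pics/d3.png",cv2.resize(a,(720,600),interpolation=cv2.INTER_CUBIC))
E
python3 go.py
```

```text
clock: 6.0
eef_pos: [549.2, -82.6, 12.0]
orientation: [3.137, 0.154, 0.001]
ft_force: [0.3, -3.2, 5.4]
finger_gap: 0.703
clock: 6.5
eef_pos: [546.7, -57.7, 12.0]
orientation: [3.137, 0.154, 0.0]
ft_force: [0.4, -5.3, 5.5]
finger_gap: 0.703
clock: 7.0
eef_pos: [545.2, -42.5, 12.0]
orientation: [3.138, 0.154, 0.0]
ft_force: [0.7, -3.2, 6.2]
finger_gap: 0.703
t 7.05 tcp world [545.2 -42.5  12. ] stand [-31.2 -85.9] yaw rel -0.005 gap 0.702 F(stand) [-0.3 -2.9] 6.1 tilt [ 0.  0. -1.] q [-0.22  0.61  1.69  0.    0.83 -0.32]
```

View pics/d3.png

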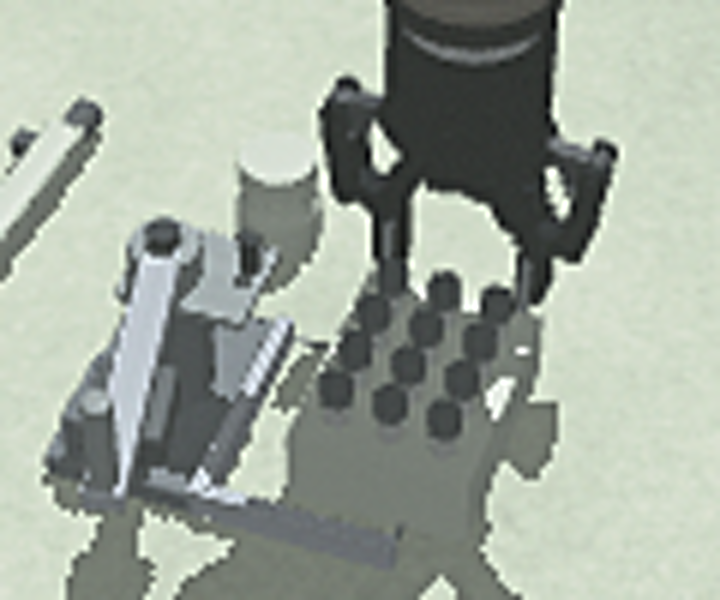

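```bash
cat > cap.py <<'E'
from h import *
import sys
def xy(z,h=62):
    w=px(z,6,(190,150)); return least_squares(lambda v:proj("side",(v[0],v[1],h))[0]-w,[550,0]).x
def st(v): c,s=np.cos(.1035),np.sin(.1035);d=v-np.array([567.3,46.2]);return np.array([c*d[0]+s*d[1],-s*d[0]+c*d[1]])
a=eval(sys.argv[1])
for z in a: print(z,st(xy(z)).round(1))
E
python3 cap.py "[(440,195),(541,222),(483,100),(582,120),(337,390),(445,420),(377,312),(497,305),(391,402)]"
```

```text
(440, 195) [  -8.6 -116.2]
(541, 222) [ -60.3 -115.4]
(483, 100) [  -6.7 -188.7]
(582, 120) [ -58.  -191.8]
(337, 390) [-5.8 19.5]
(445, 420) [-57.5  19.5]
(377, 312) [ -6.4 -32.3]
(497, 305) [-57.5 -55.8]
(391, 402) [-31.2  17.8]
```

```bash
python3 -m jog '[[60,0,-4,0,0],[60,0,-4,0,0],[60,0,-4,0,0],[60,0,-3,0,0],[60,0,-1,0,0]]' && python3 -m jog '[[60,0,-1,0,0],[60,0,-1,0,0],[60,0,-1,0,0],[60,0,0,0,0],[60,0,0,0,0]]' ; python3 go.py
```

```text
clock: 7.65
eef_pos: [543.6, -26.8, 12.0]
orientation: [3.137, 0.154, 0.0]
ft_force: [0.2, -4.9, 5.2]
finger_gap: 0.702
clock: 8.15
eef_pos: [543.3, -23.9, 12.0]
orientation: [3.138, 0.154, 0.0]
ft_force: [0.2, -4.5, 6.2]
finger_gap: 0.705
t 8.15 tcp world [543.3 -23.9  12. ] stand [-31.1 -67.3] yaw rel -0.005 gap 0.705 F(stand) [-0.3 -4.5] 6.2 tilt [ 0. -0. -1.] q [-0.18  0.61  1.7  -0.    0.83 -0.28]
```

```bash
python3 -m jog '[[60,0,-1,0,0],[60,0,0,0,0],[60,0,-1,0,0],[60,0,0,0,0],[60,0,0,0,0]]' ; python3 -m jog '[[60,0,-0.5,0,0],[60,0,0,0,0],[60,0,-0.5,0,0],[60,0,0,0,0],[60,0,0,0,0]]' ;python3 go.py -50 -150 100 0
```

```text
clock: 8.65
eef_pos: [543.2, -22.4, 12.0]
orientation: [3.137, 0.154, 0.0]
ft_force: [1.2, -6.1, 6.5]
finger_gap: 0.702
clock: 9.15
eef_pos: [543.3, -22.2, 12.1]
orientation: [3.136, 0.154, 0.001]
ft_force: [0.1, -9.5, 5.6]
finger_gap: 0.702
t 9.15 tcp world [543.3 -22.2  12.1] stand [-31.  -65.5] yaw rel -0.005 gap 0.702 F(stand) [-0.8 -9.4] 5.6 tilt [ 0.001 -0.002 -1.   ] q [-0.18  0.61  1.7  -0.    0.83 -0.28]
spin -0.005 | shift after spin [-19.0, 84.5, -87.9] | before spin [-18.6, 84.6, -87.9]
```

```bash
python3 -m jog '[[60,0,8,0,0],[60,0,12,0,0],[60,0,10,-20,0],[60,0,0,-45,0],[60,0,0,-45,0]]' ; python3 -m jog '[[60,0,0,0,-0.14],[60,0,0,0,-0.14],[60,0,0,0,-0.14],[60,0,0,0,-0.14],[60,0,0,0,-0.14]]' ;python3 -m jog '[[60,0,0,0,-0.14],[60,0,0,0,-0.14],[60,0,0,0,-0.14],[60,0,0,0,-0.14],[60,0,0,0,-0.14]]' ; python3 -m jog '[[60,0,0,0,-0.14],[60,0,0,0,-0.03],[60,0,0,0,0],[60,0,0,0,0],[60,0,0,0,0]]' ;python3 go.py -118 0 122 1.5708
```

```text
clock: 9.65
eef_pos: [544.6, -51.1, 121.6]
orientation: [-3.136, -0.152, 0.007]
ft_force: [0.7, 0.0, 0.3]
finger_gap: 0.702
clock: 10.15
eef_pos: [545.3, -50.9, 121.0]
orientation: [-2.89, -1.228, 0.002]
ft_force: [-0.1, -0.2, -0.5]
finger_gap: 0.703
clock: 10.65
eef_pos: [545.3, -50.9, 121.0]
orientation: [-2.293, -2.144, 0.001]
ft_force: [0.7, -0.4, -0.1]
finger_gap: 0.701
clock: 11.15
eef_pos: [545.9, -50.9, 121.7]
orientation: [-2.113, -2.325, 0.0]
ft_force: [-0.7, -0.1, -0.9]
finger_gap: 0.706
t 11.15 tcp world [545.9 -50.9 121.7] stand [-31.3 -94.4] yaw rel 1.563 gap 0.706 F(stand) [-0.7 -0.1] -0.9 tilt [-0.  0. -1.] q [-0.23  0.47  1.59  0.    1.09 -1.9 ]
spin -0.008 | shift after spin [94.4, -86.7, -0.3] | before spin [93.7, -87.4, -0.3]
```

```bash
python3 -m jog '[[60,5,-25,0,-0.008],[60,10,-30,0,0],[60,25,-32,0,0],[60,27,0,0,0],[60,27,0,0,0]]' ; python3 -m jog '[[60,0,0,25,0],[60,0,0,35,0],[60,0,0,35,0],[60,0,0,15,0],[60,0,0,0,0]]';  python3 - <<'E'
from cell import grab_frame
import cv2
a=grab_frame("side")["img"][150:250,190:310,::-1]
cv2.imwrite("pics/d4.png",cv2.resize(a,(720,600),interpolation=cv2.INTER_CUBIC))
E
python3 go.py -100 0 12 1.5708
```

```text
clock: 11.65
eef_pos: [448.8, 34.2, 122.1]
orientation: [2.104, 2.332, 0.0]
ft_force: [0.5, -0.0, 0.7]
finger_gap: 0.705
clock: 12.15
eef_pos: [448.0, 33.8, 10.0]
orientation: [-2.1, -2.331, 0.004]
ft_force: [0.2, 0.4, 0.8]
finger_gap: 0.702
t 12.2 tcp world [449.1  33.7  11.3] stand [-118.8   -0.3] yaw rel 1.572 gap 0.707 F(stand) [ 0.1 -0.2] 0.4 tilt [-0.002  0.    -1.   ] q [-0.1   0.49  1.96 -0.    0.69 -1.77]
spin 0.001 | shift after spin [0.3, 18.8, -0.7] | before spin [0.2, 18.8, -0.7]
```

View pics/d4.png

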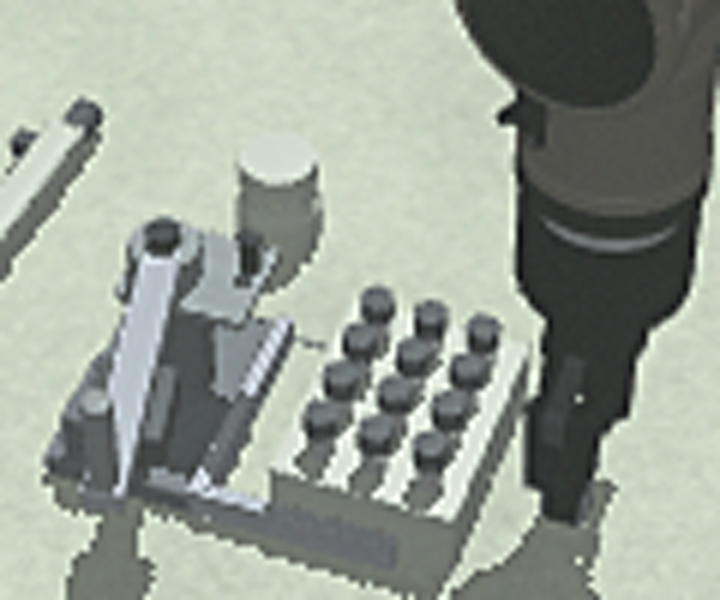

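The rack is flush against the left fence, about 30 mm short of the back fence. The fingers are in front of it at about (560,480). Pushing +x.

```bash
python3 -m jog '[[60,0,5,0,0],[60,0,5,0,0],[60,0,5,0,0],[60,0,5,0,0],[60,0,5,0,0]]' ; python3 -m jog '[[60,0,5,0,0],[60,0,4,0,0],[60,0,4,0,0],[60,0,4,0,0],[60,0,4,0,0]]';python3 -m jog '[[60,0,4,0,0],[60,0,4,0,0],[60,0,3,0,0],[60,0,1,0,0],[60,0,0,0,0]]'; python3 go.py -54 0 12 1.5708
```

```text
clock: 12.7
eef_pos: [475.3, 36.3, 12.1]
orientation: [2.101, 2.335, 0.001]
ft_force: [-0.4, -0.4, -0.7]
finger_gap: 0.701
clock: 13.2
eef_pos: [495.2, 38.4, 11.7]
orientation: [-2.101, -2.335, 0.001]
ft_force: [-3.7, -1.7, 1.6]
finger_gap: 0.703
clock: 13.7
eef_pos: [507.7, 39.7, 11.8]
orientation: [2.101, 2.335, 0.001]
ft_force: [-1.1, -1.9, 0.6]
finger_gap: 0.702
t 13.7 tcp world [507.7  39.7  11.8] stand [-59.9  -0.3] yaw rel 1.572 gap 0.702 F(stand) [-1.3 -1.8] 0.6 tilt [ 0.001 -0.    -1.   ] q [-0.07  0.56  1.8  -0.    0.77 -1.75]
spin 0.002 | shift after spin [0.3, 5.9, -0.2] | before spin [0.3, 5.9, -0.2]
```

```bash
python3 -m jog '[[60,0,2,0,0],[60,0,2,0,0],[60,0,1,0,0],[60,0,1,0,0],[60,0,0,0,0]]' ; python3 -m jog '[[60,0,1,0,0],[60,0,0,0,0],[60,0,1,0,0],[60,0,0,0,0],[60,0,0,0,0]]'; python3 go.py -54 0 12 1.5708
```

```text
clock: 14.2
eef_pos: [513.3, 40.3, 11.8]
orientation: [-2.101, -2.335, 0.0]
ft_force: [-2.4, -1.5, 1.7]
finger_gap: 0.705
clock: 14.7
eef_pos: [513.4, 40.4, 11.6]
orientation: [-2.1, -2.333, 0.004]
ft_force: [-7.2, -3.0, 5.0]
finger_gap: 0.705
t 14.7 tcp world [513.4  40.4  11.6] stand [-54.2  -0.2] yaw rel 1.573 gap 0.705 F(stand) [-7.4 -2.3] 5.0 tilt [-0.004 -0.    -1.   ] q [-0.07  0.57  1.78 -0.    0.79 -1.75]
spin 0.002 | shift after spin [0.2, 0.2, -0.4] | before spin [0.2, 0.2, -0.4]
```

```bash
python3 -m jog '[[60,0,1,0,0],[60,0,0,0,0],[60,0,1,0,0],[60,0,0,0,0],[60,0,0,0,0]]'; python3 -m jog '[[60,0,-6,0,0],[60,0,-15,0,0],[60,0,-25,0,0],[60,0,-15,0,0],[60,0,0,0,0]]';  python3 - <<'E'
from cell import grab_frame
import cv2
a=grab_frame("side")["img"][150:250,190:310,::-1]
cv2.imwrite("pics/d5.png",cv2.resize(a,(720,600),interpolation=cv2.INTER_CUBIC))
E
python3 go.py -54 0 12 1.5708
```

```text
clock: 15.2
eef_pos: [513.5, 40.4, 11.5]
orientation: [-2.097, -2.332, 0.009]
ft_force: [-13.4, -4.6, 9.3]
finger_gap: 0.702
clock: 15.7
eef_pos: [455.5, 34.5, 11.9]
orientation: [-2.102, -2.335, -0.0]
ft_force: [0.1, 0.0, -0.2]
finger_gap: 0.702
t 15.75 tcp world [457.3  34.4  12.1] stand [-110.7   -0.4] yaw rel 1.572 gap 0.703 F(stand) [ 1.1 -0.3] 0.2 tilt [ 0.002  0.    -1.   ] q [-0.09  0.5   1.94  0.    0.7  -1.77]
spin 0.001 | shift after spin [0.4, 56.7, 0.1] | before spin [0.3, 56.7, 0.1]
```

View pics/d5.png

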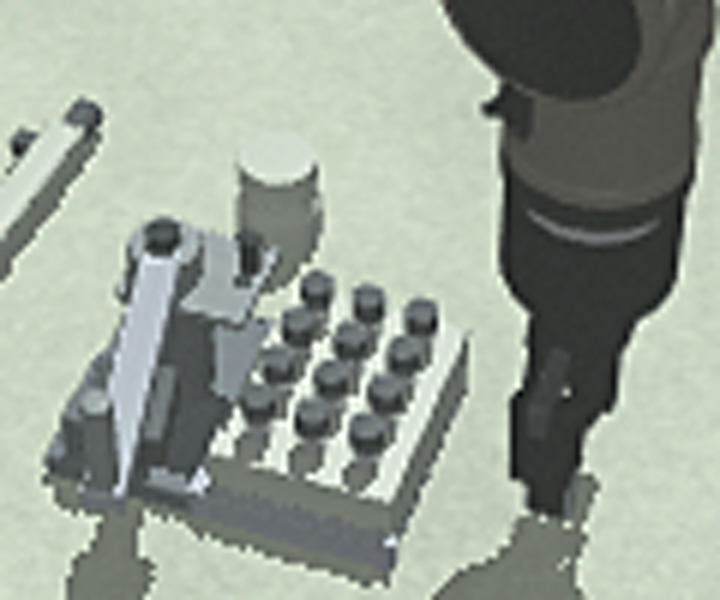

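```bash
python3 cap.py "[(262,404),(370,432),(318,285),(422,313)]"; python3 go.py 54.4 136.6 118 1.5708
python3 - <<'E'
import numpy as np
from h import proj,T
p=[567.3,46.2,.1035]
c=T(p,[[-44,56,40],[-44,-56,40],[44,56,40],[-44,56,0]]);print((proj("side",c)-[190,150])*6+2.5)
E
```

```text
(262, 404) [22.9 39. ]
(370, 432) [-28.4  37.7]
(318, 285) [ 25.6 -39. ]
(422, 313) [-26.2 -38.9]
t 15.85 tcp world [458.5  34.3  12.2] stand [-109.5   -0.6] yaw rel 1.572 gap 0.702 F(stand) [ 0.3 -0. ] 0.5 tilt [ 0.003 -0.    -1.   ] q [-0.09  0.5   1.94  0.    0.7  -1.77]
spin 0.002 | shift after spin [137.2, 163.9, -105.8] | before spin [136.9, 164.1, -105.8]
[[388.66138426 502.65890512]
 [468.3480731  329.42051611]
 [206.07266879 450.45179927]
 [387.83638566 558.0216787 ]]
```

```bash
python3 - <<'E'
from h import *
from cap import st
E
cat > pin.py <<'E'
from h import *
a=px((141,156),5,(170,150));b=px((96,400),6,(190,150))
P=[567.3,46.2,.1035]
for z in(158,):
    f=least_squares(lambda v:np.r_[proj("top",(v[0],v[1],z))[0]-a,proj("side",(v[0],v[1],z))[0]-b],[600,180]);print(f.x,f.fun)
g=least_squares(lambda t:np.r_[proj("top",T(P,[85+140*np.cos(np.pi-1.35+t[0]),140*np.sin(np.pi-1.35+t[0]),158]))[0]-a,proj("side",T(P,[85+140*np.cos(np.pi-1.35+t[0]),140*np.sin(np.pi-1.35+t[0]),158]))[0]-b],[0.]);print(g.x,g.fun)
E
python3 pin.py
python3 - <<'E'
from cell import grab_frame
import cv2
a=grab_frame("side")["img"][190:240,190:240,::-1];b=grab_frame("top")["img"][160:210,180:230,::-1]
cv2.imwrite("pics/d6.png",cv2.resize(cv2.hconcat([a,b]),(800,400),interpolation=cv2.INTER_CUBIC))
E
```

```text
[607.24338928 185.48493567] [-0.79727474  0.26947703  0.07857848 -0.87542731]
[0.00612285] [-1.43127323  0.53719114 -0.02814038 -0.22430695]Traceback (most recent call last):
  File "<stdin>", line 2, in <module>
  File "cap.py", line 6, in <module>
    a=eval(sys.argv[1])
           ~~~~~~~~^^^
IndexError: list index out of range
```

View pics/d6.png

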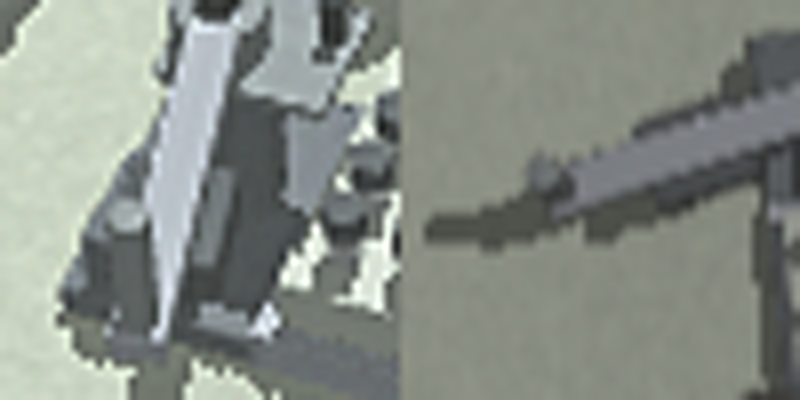

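The pin sits at about (607,186.5), with the arm at rest. I'll rise, turn and go above it.

```bash
python3 -m jog '[[60,0,0,-30,0],[60,0,0,-45,0],[60,0,0,-45,0],[60,0,0,-45,0],[60,0,0,-40,0]]'; python3 -m jog '[[60,0,0,0,0.135],[60,0,0,0,0.135],[60,0,0,0,0.135],[60,0,0,0,0.135],[60,0,0,0,0.135]]';python3 -m jog '[[60,0,0,0,0.135],[60,0,0,0,0.135],[60,0,0,0,0.135],[60,0,0,0,0.135],[60,0,0,0,0.135]]'; python3 go.py 54.4 136 118 0.22
```

```text
clock: 16.75
eef_pos: [456.6, 34.4, 219.2]
orientation: [2.101, 2.334, 0.001]
ft_force: [0.9, -0.1, -0.6]
finger_gap: 0.701
clock: 17.25
eef_pos: [456.5, 34.4, 216.7]
orientation: [2.76, 1.5, -0.0]
ft_force: [0.7, 0.5, 0.5]
finger_gap: 0.703
clock: 17.75
eef_pos: [456.5, 34.4, 216.7]
orientation: [3.101, 0.501, -0.0]
ft_force: [0.2, 1.4, -0.9]
finger_gap: 0.708
t 17.75 tcp world [456.5  34.4 216.7] stand [-111.4   -0.3] yaw rel 0.217 gap 0.708 F(stand) [0.3 1.4] -0.9 tilt [-0. -0. -1.] q [-0.09  0.21  1.69 -0.    1.24 -0.41]
spin -0.003 | shift after spin [191.6, -96.8, 98.7] | before spin [191.3, -97.4, 98.7]
```

```bash
python3 -m jog '[[60,38,-19,0,0],[60,38,-19,0,0],[60,38,-19,0,0],[60,38,-20,0,0],[60,39,-20,0,0]]'; python3 -m jog '[[60,0,0,0,0],[60,0,0,0,0],[60,0,0,15,0],[60,0,0,10,0],[60,0,0,0,0]]';  python3 - <<'E'
from cell import grab_frame
import cv2
a=grab_frame("side")["img"][120:270,130:330,::-1];b=grab_frame("top")["img"][130:280,130:330,::-1]
cv2.imwrite("pics/d7.png",cv2.resize(cv2.hconcat([a,b]),(800,300),interpolation=cv2.INTER_CUBIC))
E
python3 go.py 54.4 136 120 0.22
```

```text
clock: 18.25
eef_pos: [607.3, 188.7, 216.6]
orientation: [3.1, 0.51, -0.0]
ft_force: [0.6, -1.1, 0.0]
finger_gap: 0.703
clock: 18.75
eef_pos: [605.1, 186.4, 190.4]
orientation: [3.1, 0.508, -0.005]
ft_force: [-0.6, -0.1, 0.2]
finger_gap: 0.7
t 18.85 tcp world [606.2 186.8 192.2] stand [ 53.3 135.9] yaw rel 0.222 gap 0.702 F(stand) [-0.3 -0.3] 0.8 tilt [ 0. -0. -1.] q [ 0.18  0.56  1.22 -0.    1.36 -0.15]
spin 0.002 | shift after spin [1.1, 0.1, 72.2] | before spin [1.1, 0.1, 72.2]
```

View pics/d7.png

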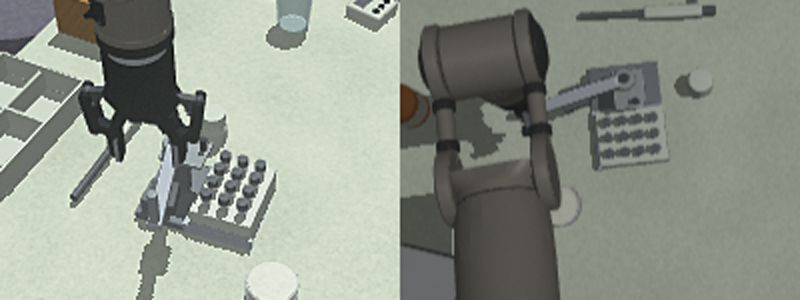

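The fingers straddle the pin, at about (153,195) in the left half. Descending and closing.

```bash
python3 -m jog '[[60,0,0,20,0],[60,1,0,20,0],[60,0,0,20,0],[60,0,0,11,0],[60,0,0,0,0]]'; python3 -m jog '[[30,0,0,0,0],[20,0,0,0,0],[10,0,0,0,0],[5,0,0,0,0],[5,0,0,0,0]]' 40;python3 -m jog '[[5,0,0,0,0],[5,0,0,0,0],[5,0,0,0,0],[5,0,0,0,0],[5,0,0,0,0]]' 40;python3 go.py 54.4 136 120 0.22
```

```text
clock: 19.35
eef_pos: [606.7, 187.4, 119.8]
orientation: [3.1, 0.509, -0.004]
ft_force: [-0.3, -0.4, -1.3]
finger_gap: 0.705
clock: 19.85
eef_pos: [606.2, 187.3, 122.0]
orientation: [3.099, 0.51, -0.003]
ft_force: [-6.4, -2.6, 7.5]
finger_gap: 0.14
clock: 20.35
eef_pos: [606.2, 187.3, 122.0]
orientation: [3.099, 0.51, -0.003]
ft_force: [-7.3, -2.2, 6.4]
finger_gap: 0.143
t 20.35 tcp world [606.2 187.3 122. ] stand [ 53.3 136.3] yaw rel 0.223 gap 0.143 F(stand) [-7.5 -1.5] 6.4 tilt [-0.002 -0.001 -1.   ] q [ 0.18  0.62  1.32 -0.    1.21 -0.15]
spin 0.003 | shift after spin [1.0, 0.6, 2.0] | before spin [1.0, 0.6, 2.0]
```

```bash
python3 -m jog '[[5,-8.4,0.25,0,-0.06],[5,-8.4,0.25,0,-0.06],[5,-8.4,0.25,0,-0.06],[5,-8.4,0.25,0,-0.06],[5,-8.4,0.25,0,-0.06]]';python3 go.py 38.86 132.1 122 0.52
```

```text
clock: 20.85
eef_pos: [570.8, 169.4, 122.1]
orientation: [-2.987, -0.971, -0.005]
ft_force: [1.1, 2.2, 2.0]
finger_gap: 0.14
t 20.85 tcp world [570.8 169.4 122.1] stand [ 16.2 122.2] yaw rel 0.525 gap 0.14 F(stand) [1.4 2.1] 2.0 tilt [ 0.003  0.002 -1.   ] q [ 0.16  0.55  1.45  0.    1.14 -0.47]
spin 0.005 | shift after spin [24.6, 2.6, 0.1] | before spin [24.6, 2.7, 0.1]
```

```bash
python3 -c "
from math import *
for a in (0,.3,.6,.9,1.2,1.35):
  t=pi-1.35+a; print(a,85+140*cos(t),140*sin(t))"
```

```text
0 54.33906380697421 136.60127009573227
0.3 15.34005329515827 121.43925158316239
0.6 -17.436441642334913 95.42942640326679
0.9 -41.06259432937475 60.895174775572265
1.2 -53.42795091104591 20.921338546303957
1.35 -55.0 1.7145055188062946e-14
```

On the arc: (16.2,122.2) measured against (15.3,121.4) expected. Continuing.

```bash
python3 -m jog '[[5,-8.4,0.25,0,-0.06],[5,-8.4,0.25,0,-0.06],[5,-8.4,0.25,0,-0.06],[5,-8.4,0.25,0,-0.06],[5,-8.4,0.25,0,-0.06]]';python3 -m jog '[[5,-8.4,0.25,0,-0.06],[5,-8.4,0.25,0,-0.06],[5,-8.4,0.25,0,-0.06],[5,-8.4,0.25,0,-0.06],[5,-8.4,0.25,0,-0.06]]';python3 go.py -53.4 20.9 122 1.42
```

```text
clock: 21.35
eef_pos: [540.5, 140.4, 122.1]
orientation: [-2.808, -1.406, -0.005]
ft_force: [-0.7, 4.8, 3.9]
finger_gap: 0.14
clock: 21.85
eef_pos: [520.0, 103.7, 122.1]
orientation: [-2.566, -1.81, -0.003]
ft_force: [-4.1, 5.1, 5.5]
finger_gap: 0.14
t 21.85 tcp world [520.  103.7 122.1] stand [-41.1  62. ] yaw rel 1.125 gap 0.14 F(stand) [-3.6  5.5] 5.5 tilt [ 0.001  0.002 -1.   ] q [ 0.05  0.44  1.64  0.    1.07 -1.18]
spin -0.295 | shift after spin [-42.5, -6.0, 0.1] | before spin [-42.4, 6.7, 0.1]
```

```bash
python3 -m jog '[[5,-8.4,0.25,0,-0.06],[5,-8.4,0.25,0,-0.06],[5,-8.4,0.25,0,-0.06],[5,-8.4,0.25,0,-0.06],[5,-8.4,0.25,0,-0.06]]';python3 go.py -55 0 122 1.57
```

```text
clock: 22.35
eef_pos: [511.4, 62.4, 122.0]
orientation: [-2.266, -2.173, -0.001]
ft_force: [-5.0, 5.9, 6.9]
finger_gap: 0.135
t 22.35 tcp world [511.4  62.4 122. ] stand [-54.   21.9] yaw rel 1.425 gap 0.135 F(stand) [-4.3  6.4] 6.9 tilt [-0.001  0.002 -1.   ] q [-0.03  0.41  1.68  0.    1.05 -1.56]
spin -0.145 | shift after spin [-21.9, -1.0, 0.0] | before spin [-21.8, 2.1, 0.0]
```

```bash
python3 -m jog '[[5,-7,0.2,0,-0.05],[5,-7,0.2,0,-0.05],[5,-5,0.1,0,-0.045],[5,-3,0,0,0],[5,0,0,0,0]]';python3 go.py -55 0 122 1.57; python3 -m jog '[[5,-1,0,0,0],[5,0,0,0,0],[5,-1,0,0,0],[5,0,0,0,0],[5,0,0,0,0]]';python3 go.py -55 0 122 1.57
```

```text
clock: 22.85
eef_pos: [511.9, 40.1, 122.0]
orientation: [-2.106, -2.328, 0.0]
ft_force: [-7.2, 5.5, 9.8]
finger_gap: 0.139
t 22.85 tcp world [511.9  40.1 122. ] stand [-55.7  -0.3] yaw rel 1.567 gap 0.139 F(stand) [-6.6  6.2] 9.8 tilt [-0.002  0.001 -1.   ] q [-0.07  0.41  1.68  0.    1.05 -1.74]
spin -0.003 | shift after spin [0.3, 0.7, -0.0] | before spin [0.3, 0.7, -0.0]
clock: 23.35
eef_pos: [512.0, 39.2, 122.0]
orientation: [-2.105, -2.328, -0.001]
ft_force: [-7.4, 6.7, 9.0]
finger_gap: 0.139
t 23.35 tcp world [512.   39.2 122. ] stand [-55.8  -1.3] yaw rel 1.568 gap 0.139 F(stand) [-6.7  7.5] 9.0 tilt [-0.002  0.003 -1.   ] q [-0.07  0.41  1.68  0.    1.05 -1.75]
spin -0.002 | shift after spin [1.3, 0.8, -0.0] | before spin [1.3, 0.8, -0.0]
```

```bash
python3 -m jog '[[5,-1,0,0,0],[5,0,0,0,0],[5,-1,0,0,0],[5,0,0,0,0],[5,0,0,0,0]]';python3 go.py -55 0 122 1.57
python3 - <<'E'
from cell import grab_frame
import cv2
a=grab_frame("side")["img"][150:250,190:310,::-1]
cv2.imwrite("pics/d8.png",cv2.resize(a,(720,600),interpolation=cv2.INTER_CUBIC))
b=grab_frame("top")["img"];cv2.imwrite("pics/d9.png",cv2.resize(b[100:300,100:400,::-1],(800,533),interpolation=cv2.INTER_CUBIC))
E
```

```text
clock: 23.85
eef_pos: [512.0, 38.7, 122.0]
orientation: [-2.104, -2.327, -0.004]
ft_force: [-8.1, 14.4, 10.0]
finger_gap: 0.138
t 23.85 tcp world [512.   38.7 122. ] stand [-55.8  -1.7] yaw rel 1.568 gap 0.138 F(stand) [-6.6 15.1] 10.0 tilt [-0.002  0.005 -1.   ] q [-0.08  0.41  1.68  0.01  1.05 -1.75]
spin -0.002 | shift after spin [1.7, 0.8, -0.0] | before spin [1.7, 0.8, -0.0]
```

View pics/d8.png

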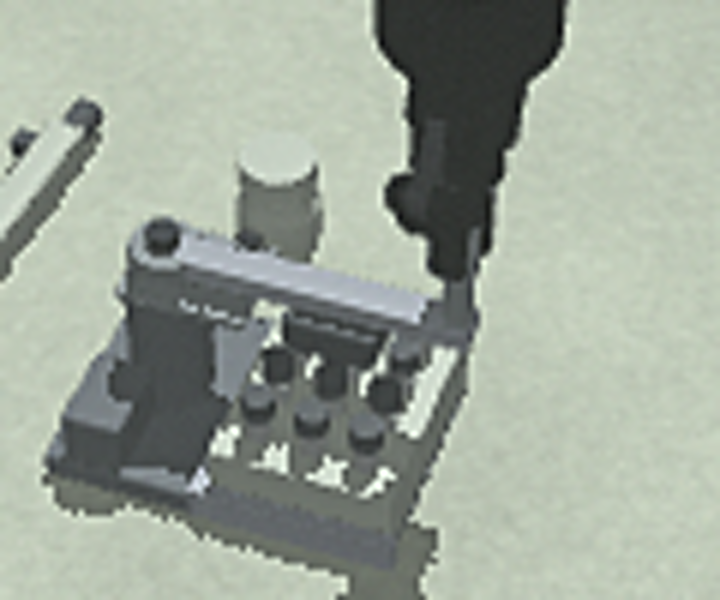

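View pics/d9.png

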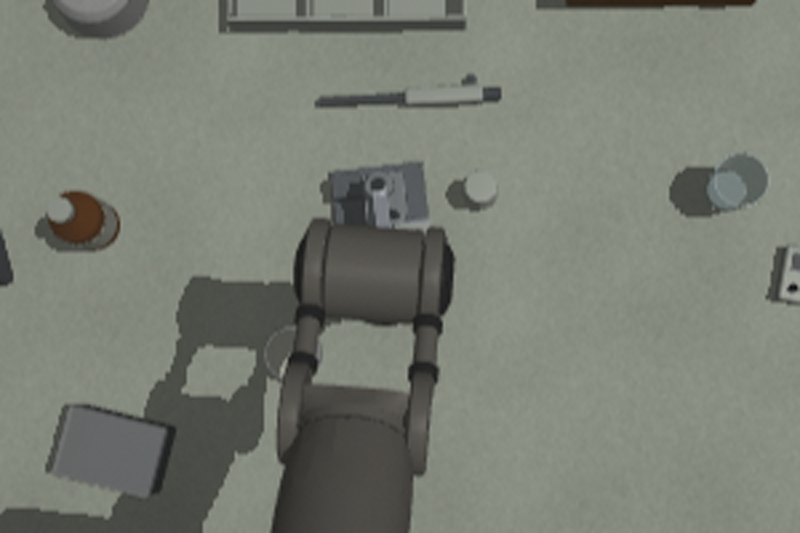

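The arm is against its stop: the force went from 7.5 to 15 N over 2 mm of command with only 0.4 mm of travel. The rack caps are still at (258,404) and (368,432), so the rack hasn't moved, and the bystanders look unmoved. I'll hold for a moment, then hand in.

```bash
python3 -m jog '[[5,0,0,0,0],[5,0,0,0,0],[5,0,0,0,0],[5,0,0,0,0],[5,0,0,0,0]]'; python3 -m jog '[[5,0,0,0,0],[5,0,0,0,0],[5,0,0,0,0],[5,0,0,0,0],[5,0,0,0,0]]'; python3 go.py; python3 cap.py "[(259,404),(368,432)]"; python3 -c "
from cell import sign_off; print(sign_off())"
```

```text
clock: 24.45
eef_pos: [512.0, 38.7, 122.0]
orientation: [-2.104, -2.327, -0.004]
ft_force: [-7.1, 14.0, 9.9]
finger_gap: 0.136
clock: 24.95
eef_pos: [512.0, 38.7, 122.0]
orientation: [-2.104, -2.327, -0.004]
ft_force: [-7.3, 14.8, 8.6]
finger_gap: 0.137
t 24.95 tcp world [512.   38.7 122. ] stand [-55.8  -1.7] yaw rel 1.568 gap 0.137 F(stand) [-5.7 15.5] 8.6 tilt [-0.002  0.005 -1.   ] q [-0.08  0.41  1.68  0.01  1.05 -1.75]
(259, 404) [24.2 39.4]
(368, 432) [-27.5  38. ]
the job is handed in; nothing more can be done
None
```

I pushed the rack along the counter against the left fence and then the back fence, using both open fingertips. Then I gripped the reader arm's pin, swung the arm to its stop, and handed the job in at about 25 s while still holding it there.

- **Rack:** Before the swing, the pictures put it about 1.5 mm from its home place and about 0.02 rad from square. Each fence stopped the push firmly, with forces of about 9 N (left) and 13 N (back). After the swing, the two caps I re-measured had moved by less than 2 mm.
- **Reader arm:** The gripper is closed on the pin and pressing at about 15 N against the spring and the stop. The tool position did not change over the last second. I took the arm angle from the tool position, about 1.35 rad, because there is no direct reading of it.
- **Bystanders:** They looked unmoved in the last pictures, but I did not measure them. The robot arm partly hid the dishes, and the timer was only partly in the last view.
- **Small disagreement:** The stop was felt about 1.7 mm past the expected point, which is within the camera calibration error. The gripper also carries a steady 9 N upward and 6 N along the reader arm from gripping the pin slightly off centre.

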